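# Unlock the lock box and hold its sprung bolt back

### The arm

A 7-joint arm with a two-finger parallel gripper is mounted at the origin on a cart in front of the work surface, level with it; the furniture and walls round the work are solid. World frame = base frame: x ahead of the robot, y to its left, z up, the work surface at z = 0. Lengths are in m, angles in rad, forces in N, time in s.
With the tool pointing down it reaches from about 0.35 to 0.775 m from the base axis. Payload 3.1 kg.
Tool frame: the origin (TCP) lies midway between the tips of the shut fingers; the grasp point (between the pads) lies behind it (tcp_to_grasp is the z of the grasp point in the tool frame, in m); z points along the fingers, y is the line along which they close (so a half turn about z gives the same grasp; the last joint's range is limited). The gripper opens to 85 mm and grips with 20 to 120 N. Pads are 22 mm wide; open, the fingers measure 114 mm over their backs; the gripper's body (76 mm by 85 mm) begins 54 mm behind the grasp point. The pads swing forward as they close: fully open they stand 13 mm farther back than shut.
Start: joints at [1.091, 0.311, 0.014, 1.512, -0.004, 1.319, -0.027], TCP at [0.233, -0.498, 0.231] pointing down, gripper open.
Joint ranges: [-2.7, 2.7], [-0.3, 1.91], [-1.27, 1.3], [0.12, 2.57], [-1.44, 4.58], [0.2, 2.03], [-3.05, 3.05]. Speed limits (rad/s): [2.79, 2.79, 3.14, 3.14, 3.14, 3.14, 3.14].

### API

Orientations are given as a 3x3 rotation matrix whose columns are the frame's x, y, z axes.
In Python, from rig import sense, get_image, camera_model, hand_in, tcp_to_grasp gives the robot as it stands.
- The arm moves only by the shell command python3 -m pendant 'ROWS'. ROWS is JSON, a list of rows, each a list of 7 numbers: the turn, a rotation vector about the world's x, y, z in degrees, then the shift along the world's x, y, z in mm, then the closure, from -1 (fully open) to 1 (shut). A call has 1 to 5 rows; each row shifts and turns the commanded pose from where the row before left it; what a row does not reach is not made up. A row lasts 1/8 s, in which the tool goes at most 62.5 mm and 10.7 degrees, less where a joint would pass 70% of its speed; a pose out of reach is approached as far as the arm can. A call with a gripper value outside its range is refused whole. The fingers move at their own pace and stop on an object; the grip force is fixed at half the most. Time passes only in rows, so rows that do not move let the fingers close. It gives the time, the measured TCP pose, the force, the opening and the grip force at its end, in the units of the state.
- sense(): the state, without advancing time (a new reading comes with each control period).
- get_image(name): name is "scene" or "top"; returns (picture, depth): 420x560x3 uint8, red, green, blue; 420x560 float32, m along the optical axis (not along the pixel's ray), 0 where there is no reading.
- camera_model(name): a dict with "fx", "fy", "cx", "cy" (pixels), "rvec" (rotation vector, rad) and "tvec" (3), from world to camera coordinates, as OpenCV has them. Camera axes: x right, y down, z forward; pixel columns grow to the right and rows downward; lengths in m; the calibration is good to about 2 mm. A picture is of the moment at which its call begins. camera_model takes no time and is no camera call.
- hand_in(): hands the job in; it is judged then, once.
The state is a dict: "clock": time; "q": joint angles; "dq": joint speeds; "effort": joint torques, N m; "tcp_pos": TCP position; "orientation": TCP orientation; "force": force on the tool from outside, world axes, zero at the start; "ft_torque": the same for the moment, N m; "grip_width": finger opening in m; "gripper_force": force on a finger pad.
Only numpy, scipy, OpenCV 4.12 (cv2) and the standard library are available. Lean on these libraries where they do the work, as an engineer would, in place of code of your own. Each camera call takes 0.05 s, during which the arm holds its last target. There are 200 camera calls.

### The job

Lift the key with the flat rectangular head out of the wooden key bin and put it into the lock on top of the white lock box, working it past the sticky tumblers with small turns to and fro until it is fully home. Then turn it clockwise a quarter turn, to its stop, and finish while still gripping it and holding it turned, because the lock springs back when let go. Leave the round-headed key in the bin and everything else where it stands.

Things in the scene. Friction and masses are not known exactly. Their poses are not given: they have to be found in the camera images.
- flat_key: the key to use, 88 mm tall, 50 g, upright in the bin, blade down. Origin: centre of the blade's lower end; z up the key, x across its width, y its thickness. Steel blade 16 (x) x 4 (y) mm, 38 mm long (lowest 4 mm 14.5 wide); round collar 26 mm across at z 38-42; 9 mm stem to z 54; black flat rectangular head 30 (x) x 9 (y) mm at z 54-88. Half a turn about z makes no difference.
- key_grip (a point): centre of the flat key's head, 71 mm above its blade tip: grip here across the 9 mm thickness (the key's y). The pocket leaves 1 to 2.5 mm of play, so the key may stand a little off centre.
- round_key: another key, to be left alone, in the other pocket, 56 mm from the flat key along the bin's x. Same height and collar, but a disc-shaped head (33 mm across, 9 mm thick) and a round 7 mm shank that does not fit the lock. Origin at the shank's lower end, z up.
- key_bin: open wooden bin 130 (x) x 62 (y) x 52 mm high, fixed, origin under its centre. The block inside (top at 45 mm) has two pockets at x = -28 and +28 mm, y = 0, slots along x; the keys stand with their collars on the block and tips 7 mm above the table. Which key is in which pocket varies.
- lock_box: white steel box 110 (x) x 150 (y) x 60 mm, fixed, with a steel lock case of 56 x 52 mm on its lid, up to 76 mm. Origin under its centre, on the lock's axis; z up; the brass bolt and its keeper are on the -x side of the lock.
- keyway (a point): centre of the keyway's mouth in the top of the brass plug, 76 mm above the table; axes as the box. At rest the slot (17.7 x 5.7 mm, 1.5 mm chamfer) lies along x: the key's x goes along the box's x, either way round. Fully home, the collar sits on the plug and the blade tip is 38 mm below this point. The plug is 12 mm thick; two separate tumbler discs lie below it.
- lock_plug (a joint): turn of the plug in rad: 0 at rest, positive clockwise from above; it can go 0.5 back and stops at 1.5. A spring (0.05 N m per rad) returns it when let go. The blade has about 0.1 rad of play, so the key turns that much farther than the plug. Turning draws the bolt out of the keeper.
- mug_white: white mug, 107 mm tall, bystander
- jar_honey: glass jar with yellow cap, 64 mm across, 87 mm tall, bystander
- coffee_scoop: blue plastic scoop, 119 mm long, bystander
- tumbler_upper (a point): centre of the top of the upper tumbler, inside the lock, 13 mm below the mouth: a disc 8 mm thick with a slot like the plug's. It starts 0.20 to 0.34 rad clockwise (from above) of straight and stops the key at 13 mm. With the key within about 0.1 rad of its slot, a light push (a few N) sends the blade through. It stays put (0.03 N m friction) until the blade is in it, then turns with it.
- tumbler_lower (a point): centre of the top of the lower tumbler, 22 mm below the mouth; like the upper one, but it starts 0.20 to 0.34 rad anticlockwise of straight and stops the key at 22 mm. Beneath it nothing stops the key until its collar meets the plug.
Mind the look-alikes: they are no part of the job. Leave any pink look-alike of the flat_key alone.

How it is judged:
On the way, in this order (a step that is already met when the one before it is completed fails the run):
1. the flat key is gripped and lifted clear of the bin (z of flat_key in the frame of key_bin above 0.06 m and contact force between the fingers and flat_key above 1 N), for 0.1 s.
2. the flat key is fully home in the lock, not yet turned (z of flat_key in the frame of keyway below -0.0355 m and horizontal distance between flat_key and keyway below 0.005 m and value of joint lock_plug below 0.8 rad), for 0.1 s.
At the end, for the whole second after the job is handed in: The flat key is upright (within 0.15 rad) and home in the lock (collar within 3.5 mm of the plug, within 5 mm of the axis), the fingers still grip it (over 2 N) and hold the plug turned clockwise by more than 1.3 rad of its 1.5; the round key still stands in its pocket (value of joint lock_plug above 1.3 rad and z of flat_key in the frame of keyway below -0.0345 m and horizontal distance between flat_key and keyway below 0.005 m and angle between flat_key's own z axis and vertical below 0.15 rad and contact force between the fingers and flat_key above 2 N and z of round_key in the frame of key_bin below 0.02 m and angle between round_key's own z axis and vertical below 0.3 rad); the arm keeps its last pose, push and grip.
It fails at once if the round-headed key is lifted out of its pocket (z of round_key in the frame of key_bin above 0.03 m).
It fails at once if a bystander is moved by more than 40 mm (distance of any of mug_white, jar_honey, coffee_scoop from where it was at the start of the episode above 0.04 m).
It also fails if it takes over 45 s, if anything falls off the work surface, if the arm or the gripper's body presses on something with over 40 N, if the wrist force passes 120 N, or if a joint passes its speed limit or range.

## Working session

There is one attempt and no reset: what is moved stays moved. The work goes in short steps, Python scripts to look and compute and a shell command to move; the robot and the scene stay as the last step left them, time stands still between calls to the robot, and variables do not carry over. Pictures are saved under pics/ and viewed, at most 10 in all, crops included, and the job is handed in when it is done.

```bash
mkdir -p pics; ls; python3 - <<'E'
from rig import *
import cv2,numpy as np
s=sense();print(s,tcp_to_grasp)
for n in("scene","top"):
    im,d=get_image(n);np.savez(f"{n}.npz",im=im,d=d);cv2.imwrite(f"pics/{n}0.png",im[:,:,::-1]);c=camera_model(n)
    R=cv2.Rodrigues(np.array(c["rvec"],float))[0];print(n,c,-R.T@np.array(c["tvec"]),R)
E
```

```text
pics
{'clock': 0.0, 'q': array([ 1.09129211,  0.31170403,  0.01403186,  1.51311422, -0.00440909,
        1.31915439, -0.0271975 ]), 'dq': array([-1.23648273e-03,  7.10484267e-04, -1.03799531e-03, -8.36248943e-04,
        3.02122264e-05,  5.89726107e-05,  1.84499561e-03]), 'effort': array([ 1.21162061e-04, -3.79911482e+01,  1.46109648e-01, -2.30588275e+01,
        1.22506073e-02,  1.36160044e-02,  4.90694461e-06]), 'tcp_pos': array([ 0.23285414, -0.49745968,  0.23020994]), 'orientation': array([[ 9.05668251e-01,  4.23985663e-01, -1.08512363e-03],
       [ 4.23987040e-01, -9.05665860e-01,  2.08345755e-03],
       [-9.94032972e-05, -2.34699971e-03, -9.99997241e-01]]), 'force': array([-0.12143154,  0.7222669 , -0.1160977 ]), 'ft_torque': array([-0.03652504, -0.00972013, -0.03714791]), 'gripper_force': 0.0, 'grip_width': 0.08542786290690946} -0.0187
scene {'fx': 401.4698757848788, 'fy': 401.4698757848788, 'cx': 276.0634632172032, 'cy': 212.24435258209357, 'rvec': array([ 0.96528561, -2.13446113,  1.36964557]), 'tvec': array([0.35278109, 0.26860356, 0.85928329])} [-0.2521984   0.71406725  0.60122713] [[-0.66813936 -0.74385475  0.01642897]
 [-0.32488085  0.27180496 -0.90585567]
 [ 0.66935957 -0.61057529 -0.42326775]]
top {'fx': 387.0143822495531, 'fy': 387.0143822495531, 'cx': 276.37371492926195, 'cy': 204.86723679014645, 'rvec': array([ 2.19969139, -2.16538688,  0.1022206 ]), 'tvec': array([-0.01540189,  0.54814011,  0.95727211])} [0.46554268 0.00153595 1.00016616] [[ 0.01530182 -0.99983477  0.00981231]
 [-0.99631284 -0.01607499 -0.08427527]
 [ 0.08441908 -0.00848657 -0.9963942 ]]
```

View pics/scene0.png

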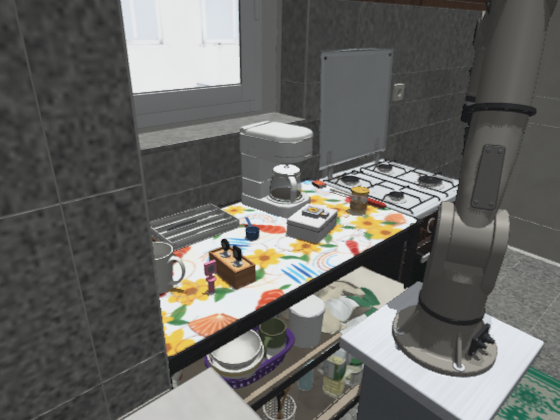

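View pics/top0.png

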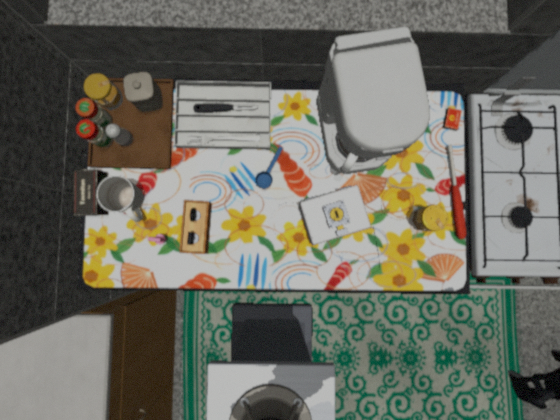

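The scene view shows the wooden bin at about (232,265) with two black-headed keys, a pink look-alike at (210,275) and the lock box at (313,222). The top view has the bin at (196,226), the lock at (336,214), the mug at (120,195), the jar at (432,217) and the scoop at (265,180). Next I'll enlarge the bin and the lock.

```bash
python3 - <<'E'
import cv2,numpy as np
t=np.load("top.npz")["im"];s=np.load("scene.npz")["im"]
f=lambda im,x,y,w,h:cv2.resize(im[y:y+h,x:x+w,::-1],(400,300),interpolation=cv2.INTER_CUBIC)
a=np.vstack([np.hstack([f(t,156,189,80,60),f(t,296,184,80,60)]),np.hstack([f(s,192,230,80,60),f(s,274,190,80,60)])])
cv2.imwrite("pics/crops.png",a)
E
```

```text
(no output)
```

View pics/crops.png

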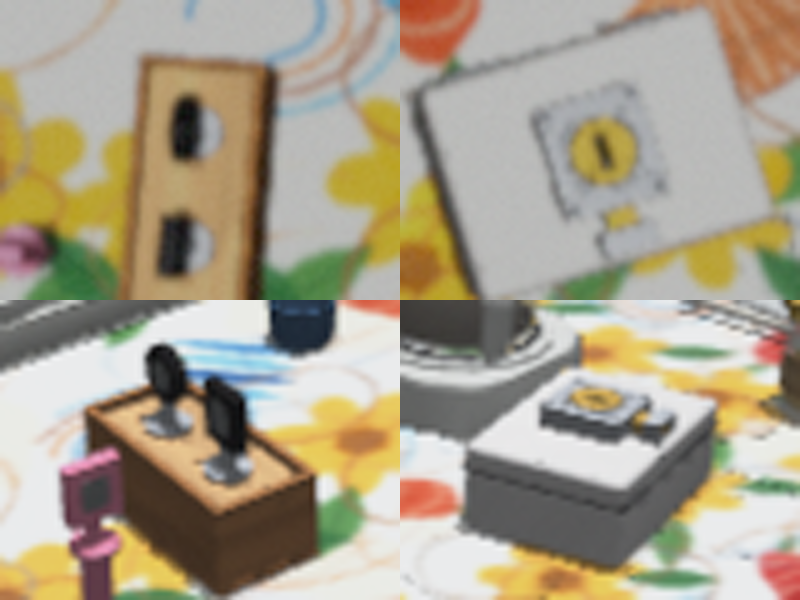

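The flat key is the pocket nearer the robot (top-crop lower one; head at about full pixel (191.5,238)). The brass plug is at about (336.5,214), and its bolt side faces the robot.

```bash
cat > h.py <<'E'
import cv2,numpy as np
from rig import *
def cam(n):
    c=camera_model(n);return c,cv2.Rodrigues(np.array(c["rvec"],float))[0],np.array(c["tvec"])
def ray(n,p,z):
    c,R,t=cam(n);o=-R.T@t;d=R.T@np.array([(p[0]-c["cx"])/c["fx"],(p[1]-c["cy"])/c["fy"],1]);return o+d*(z-o[2])/d[2]
def proj(n,X):
    c,R,t=cam(n);x=R@np.array(X)+t;return np.array([c["fx"]*x[0]/x[2]+c["cx"],c["fy"]*x[1]/x[2]+c["cy"]])
def blob(m,box):
    x,y,w,h=box;k=np.zeros(m.shape,np.uint8);k[y:y+h,x:x+w]=m[y:y+h,x:x+w]*255
    return max(cv2.findContours(k,cv2.RETR_EXTERNAL,cv2.CHAIN_APPROX_NONE)[0],key=cv2.contourArea)
E
python3 - <<'E'
from h import *
T=np.load("top.npz")["im"];S=np.load("scene.npz")["im"]
H=cv2.cvtColor(T,cv2.COLOR_RGB2HSV);h,s,v=[H[:,:,i] for i in range(3)];V=T.max(2)
def rect(ct,z):
    r=cv2.minAreaRect(ct);P=np.array([ray("top",p,z) for p in cv2.boxPoints(r)])
    e=[P[1]-P[0],P[2]-P[1]];L=[np.linalg.norm(a) for a in e];a=e[int(np.argmax(L))]
    print(" centre",P.mean(0).round(4),"sides",np.round(L,4),"long axis deg",np.degrees(np.arctan2(a[1],a[0])).round(1)%180)
b=blob((h>8)&(h<22)&(s>70)&(v>90)|(V<80)&(np.arange(560)[None]>182)&(np.arange(560)[None]<206),(178,196,34,60));print("bin",cv2.boundingRect(b));rect(b,.052)
w=blob((s<40)&(v>140)&(v<215),(296,180,80,66));print("lid",cv2.boundingRect(w));rect(w,.06)
y=blob((h>18)&(h<32)&(s>120),(328,204,17,18));m=cv2.minEnclosingCircle(y);print("plug",m,ray("top",m[0],.076),2*m[1]*.924/387)
Hs=cv2.cvtColor(S,cv2.COLOR_RGB2HSV)
y=blob((Hs[:,:,0]>14)&(Hs[:,:,0]<32)&(Hs[:,:,1]>110),(306,204,15,10));e=cv2.boundingRect(y);c=(e[0]+e[2]/2-.5,e[1]+e[3]/2-.5);print("plug scene",e,ray("scene",c,.076))
k=blob(V<60,(186,230,20,18));print("flat",cv2.boundingRect(k));r=cv2.minAreaRect(k);print(r,ray("top",r[0],.085));rect(k,.095)
k=blob(V<60,(186,205,20,18));r=cv2.minAreaRect(k);print("round",r,ray("top",r[0],.085))
k=blob(S.max(2)<75,(230,244,14,20));r=cv2.minAreaRect(k);print("flat scene",cv2.boundingRect(k),r,ray("scene",r[0],.078))
E
```

```text
bin (180, 200, 30, 54)
 centre [0.4895 0.1939 0.052 ] sides [0.1285 0.0637] long axis deg 177.2
lid (301, 180, 75, 66)
 centre [ 0.5458 -0.1596  0.06  ] sides [0.1799 0.16  ] long axis deg 108.1
plug ((336.246826171875, 213.9430389404297), 6.072530746459961) [ 0.52434021 -0.15008228  0.076     ] 0.028997511161390203
plug scene (308, 208, 10, 4) [ 0.51992631 -0.14526464  0.076     ]
flat (188, 233, 6, 11)
((190.58999633789062, 237.86996459960938), (4.525484085083008, 10.323759078979492), 8.130102157592773) [0.46196354 0.19422351 0.085     ]
 centre [0.462  0.1921 0.095 ] sides [0.0239 0.0105] long axis deg 173.8
round ((193.0, 214.0), (10.0, 4.0), 90.0) [0.51824073 0.19044812 0.085     ]
flat scene (232, 246, 11, 16) ((236.95281982421875, 253.08489990234375), (15.796463012695312, 7.554830074310303), 74.05460357666016) [0.45762352 0.19747767 0.078     ]
```

```bash
python3 -m pendant '[[0,0,10,36,40,0,-1],[0,0,10,36,40,0,-1],[0,0,10,36,40,0,-1],[0,0,10,36,40,0,-1],[0,0,10,36,40,0,-1]]'; python3 -m pendant '[[0,0,10,5,49,0,0],[0,0,10,5,49,0,0],[0,0,10,5,49,0,0],[0,0,10,5,49,0,0],[0,0,10,5,49,0,0]]'
python3 - <<'E'
from h import *
s=sense();o=s["orientation"];print(s["clock"],s["tcp_pos"],np.degrees(np.arctan2(o[1,1],o[0,1])),s["q"],s["grip_width"])
T=np.load("top.npz")["im"];g=cv2.cvtColor(T,cv2.COLOR_RGB2GRAY)
P=np.float32([[299,202.4],[357,185.6],[371,226],[311,243.4]]).reshape(-1,1,2)
P=cv2.cornerSubPix(g,P.copy(),(3,3),(-1,-1),(3,50,.01)).reshape(-1,2);X=np.array([ray("top",p,.06) for p in P])
print(P,X.mean(0))
for i in range(4):
    e=X[(i+1)%4]-X[i];print(np.linalg.norm(e[:2]),np.degrees(np.arctan2(e[1],e[0])))
H=cv2.cvtColor(T,cv2.COLOR_RGB2HSV);d=(T.max(2)<75)[209:220,332:342];ys,xs=np.nonzero(d);print("slot px",xs.mean()+332,ys.mean()+209,len(xs),ray("top",(xs.mean()+332,ys.mean()+209),.076))
print("pink",ray("top",(160.5,238),.085))
E
```

```text
clock: 0.72
tcp_pos: [0.4139, -0.2966, 0.2309]
orientation: [[0.252, 0.968, -0.001], [0.968, -0.252, 0.0], [0.0, -0.001, -1.0]]
force: [1.6, -0.4, -0.3]
grip_width: 0.0856
gripper_force: 0.0
clock: 1.35
tcp_pos: [0.4378, -0.0516, 0.231]
orientation: [[-0.579, 0.815, -0.0], [0.815, 0.579, -0.0], [0.0, -0.0, -1.0]]
force: [-0.0, 0.5, -1.2]
grip_width: 0.0428
gripper_force: 0.0
1.35 [ 0.43780145 -0.05159446  0.2309967 ] 35.40547601634756 [ 0.5803851   0.11925459 -0.54918317  1.76971208  0.06528031  1.27108903
  0.63298558] 0.04282517889834069
[[299.37912 200.9615 ]
 [356.9967  185.31104]
 [369.81934 225.2655 ]
 [312.3019  243.70854]] [ 0.52589154 -0.14885979  0.06      ]
0.14684478389711814 -73.84212633201814
0.10229406640253076 -162.33872001553135
0.1473460412328958 108.50891647090872
0.10832783116563746 17.377950685991458
slot px nan nan 0 [nan nan nan]
pink [0.4605803  0.26474594 0.085     ]<stdin>:9: RuntimeWarning: Mean of empty slice.
  ret = ret.dtype.type(ret / rcount)
```

```bash
python3 -m pendant '[[0,0,10.4,5,49.2,-10,0],[0,0,10.4,5,49.2,-20,0],[0,0,10.4,5,49.2,-20,0],[0,0,10.4,5,49.2,-20,0],[0,0,10.4,4,49.2,-20,0]]'
python3 - <<'E'
from h import *
s=sense();o=s["orientation"];print(s["clock"],s["tcp_pos"],np.degrees(np.arctan2(o[1,1],o[0,1])),s["q"],s["grip_width"])
im,d=get_image("scene");np.savez("s1.npz",im=im)
im2,_=get_image("top");np.savez("t1.npz",im=im2)
f=lambda im,x,y,w,h:cv2.resize(im[y:y+h,x:x+w,::-1],(400,400),interpolation=cv2.INTER_CUBIC)
cv2.imwrite("pics/c1.png",np.hstack([f(im,190,200,90,90),f(im2,150,180,90,90)]))
E
```

```text
clock: 1.98
tcp_pos: [0.4622, 0.1939, 0.1404]
orientation: [[-0.999, 0.046, 0.0], [0.046, 0.999, -0.0], [-0.0, -0.0, -1.0]]
force: [0.4, 0.3, -0.2]
grip_width: 0.0428
gripper_force: 0.0
1.975 [0.46221608 0.19388111 0.14040304] 87.38384981190543 [ 0.18780021  0.39109737 -0.7959022   1.75798544  0.30756476  1.12207381
  0.8192649 ] 0.04281848485014743
```

View pics/c1.png

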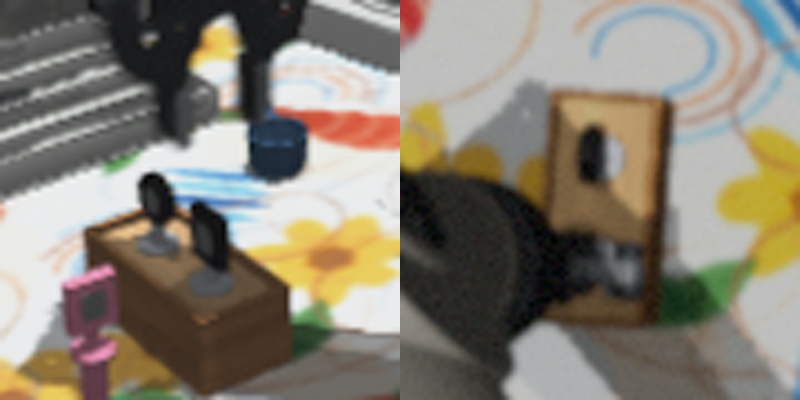

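The left crop shows the open fingers straddling above the flat key's head at crop pixel (210,235), and the top crop agrees. I'll descend and grip.

```bash
python3 -m pendant '[[0,0,0,0,0.5,-40,0],[0,0,0,0,0,-30,0],[0,0,0,0,0,-11,0],[0,0,0,0,0,0,1],[0,0,0,0,0,0,1]]';python3 -m pendant '[[0,0,0,0,0,0,1],[0,0,0,0,0,0,1]]'
```

```text
clock: 2.7
tcp_pos: [0.4633, 0.194, 0.0616]
orientation: [[-0.999, 0.051, 0.002], [0.051, 0.999, 0.001], [-0.002, 0.001, -1.0]]
force: [0.3, 0.9, -0.3]
grip_width: 0.0083
gripper_force: 62.0
clock: 2.95
tcp_pos: [0.463, 0.1939, 0.0613]
orientation: [[-0.999, 0.051, 0.002], [0.051, 0.999, 0.001], [-0.002, 0.001, -1.0]]
force: [0.3, 0.6, 1.7]
grip_width: 0.0081
gripper_force: 62.1
```

```bash
python3 -m pendant '[[0,0,0,0,0,30,1],[0,0,0,0,0,35,1],[0,0,0,0,0,35,1],[0,0,4,10,-55,0,1],[0,0,4,10,-55,0,1]]';python3 -m pendant '[[0,0,4,10,-55,0,1],[0,0,4,10,-55,0,1],[0,0,4,10,-55,0,1],[0,0,0,10,-50,0,1],[0,0,0,2,-19,0,1]]'
python3 - <<'E'
from h import *
s=sense();o=s["orientation"];print(s["clock"],s["tcp_pos"],np.degrees(np.arctan2(o[1,1],o[0,1])),s["q"],s["grip_width"])
im,d=get_image("scene");np.savez("s2.npz",im=im)
im2,_=get_image("top");np.savez("t2.npz",im=im2)
f=lambda im,x,y,w,h:cv2.resize(im[y:y+h,x:x+w,::-1],(400,400),interpolation=cv2.INTER_CUBIC)
cv2.imwrite("pics/c2.png",np.hstack([f(im,274,160,80,80),f(im2,296,174,80,80)]))
E
```

```text
clock: 3.58
tcp_pos: [0.4827, 0.0828, 0.1613]
orientation: [[-0.996, -0.094, 0.002], [-0.094, 0.996, -0.0], [-0.002, -0.001, -1.0]]
force: [0.5, -0.7, 0.2]
grip_width: 0.0083
gripper_force: 62.0
clock: 4.2
tcp_pos: [0.5238, -0.1556, 0.1599]
orientation: [[-0.958, -0.287, -0.001], [-0.287, 0.958, -0.002], [0.001, -0.001, -1.0]]
force: [0.5, -0.3, -0.8]
grip_width: 0.0081
gripper_force: 62.0
4.2 [ 0.52382864 -0.15559011  0.15988155] 106.70424776992998 [ 0.80332129  0.45601092 -0.75474313  1.61158208  0.33066258  1.20637588
  1.84251476] 0.00809888149647299
```

View pics/c2.png

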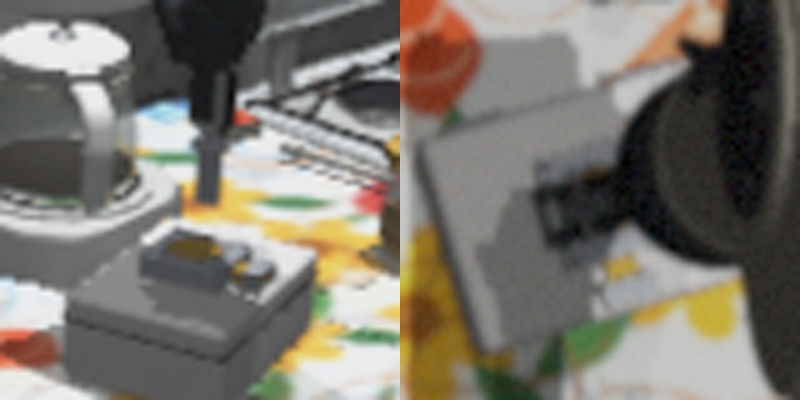

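```bash
python3 - <<'E'
from h import *
S=np.load("s2.npz")["im"];S0=np.load("scene.npz")["im"]
print("proj plug",proj("scene",(.5248,-.1495,.076)))
tcp=np.array([.5238,-.1556,.1599])
for z in (.1059,.12,.135,.15): print(z,proj("scene",(tcp[0],tcp[1],z)).round(2))
g=S.astype(int).sum(2)//3
for r in range(184,204): print(r,g[r,306:326])
H=cv2.cvtColor(S0,cv2.COLOR_RGB2HSV);Y=((H[:,:,0]>14)&(H[:,:,0]<34)&(H[:,:,1]>70))
for r in range(203,216): print(r,''.join('#' if Y[r,c] else '.' for c in range(300,336)))
E
```

```text
proj plug [312.29871113 208.64797626]
0.1059 [314.39 199.57]
0.12 [314.65 195.42]
0.135 [314.92 190.96]
0.15 [315.2  186.46]
184 [214 211 216 223 222 193 116  67  57  49  58  66  54  24  48  92 118 123
 110  92]
185 [231 231 231 232 234 230 200 129  82  76  76  63  39  40  68  84  82  80
  86  99]
186 [234 234 234 234 234 234 231 194 101  76  76  63  43  65  88  89  87  90
  88  96]
187 [233 233 234 234 234 230 202 138 106  75  75  73  63  75  88  87 111 147
 162 162]
188 [234 234 234 234 233 216 142  83  82  77  79  80  85 102 131 146 183 225
 235 235]
189 [228 228 229 229 227 205 136  89  82  82  83  82  83 116 187 220 224 230
 234 235]
190 [184 180 185 187 182 176 154 107  74  76  77  76 106 159 206 223 223 225
 229 231]
191 [120 118 118 115 116 120 122 106  73  73  72  73 160 216 219 220 221 222
 222 220]
192 [148 159 158 161 163 165 152 115  73  73  74  78 161 219 223 222 217 215
 219 219]
193 [200 224 224 226 226 225 212 148  74  74  75  81 164 214 212 219 220 218
 216 215]
194 [222 227 233 235 235 235 220 149  74  74  74  85 174 224 224 223 224 222
 216 214]
195 [221 221 225 2
[... 597 characters left out ...]
11 110 109 102 129 155 155 157 162 170 173 174 175 177 177 176 179 190
 207 224]
203 [127 150 158 156 178 195 186 181 182 184 190 190 187 182 178 176 177 178
 185 200]
203 ...........###############..........
204 ..............##....############....
205 ..........................##########
206 ...........................#########
207 ............................########
208 .........########...............##..
209 ........##########..................
210 .........#########..................
211 ...........######...................
212 ......................#.............
213 .....................##.............
214 ....................###.............
215 .....................#.....#........
```

```bash
python3 -m pendant '[[0,0,0.5,1,6,0,1],[0,0,0,0,0,-15,1],[0,0,0,0,0,-12,1],[0,0,0,0,0,0,1]]';python3 -m pendant '[[0,0,0,0,0,-2,1],[0,0,0,0,0,-2,1],[0,0,0,0,0,-2,1]]'
```

```text
clock: 4.8
tcp_pos: [0.5238, -0.1439, 0.1315]
orientation: [[-0.953, -0.303, -0.004], [-0.303, 0.953, 0.001], [0.003, 0.002, -1.0]]
force: [0.2, 0.1, -0.4]
grip_width: 0.0078
gripper_force: 62.0
clock: 5.18
tcp_pos: [0.5261, -0.1446, 0.1299]
orientation: [[-0.953, -0.302, 0.002], [-0.302, 0.953, -0.001], [-0.001, -0.002, -1.0]]
force: [-4.0, 0.3, 16.9]
grip_width: 0.0081
gripper_force: 64.7
```

The earlier y reading was taken while the arm was still moving, so I'm 5 mm off. I'll lift off and correct that.

```bash
python3 -m pendant '[[0,0,0,0,0,8,1],[0,0,0,0,-5,0,1],[0,0,0,0,0,0,1],[0,0,0,0,0,0,1]]'; python3 -c "
from h import *
im,_=get_image('scene');np.savez('s3.npz',im=im);x=sense();o=x['orientation'];print(x['tcp_pos'],np.degrees(np.arctan2(o[1,1],o[0,1])))
for z in (.08,.1):print(proj('scene',(*x['tcp_pos'][:2],z)))
g=im.astype(int).sum(2)//3
for r in range(190,212):print(r,g[r,304:326])
cv2.imwrite('pics/c3.png',cv2.resize(im[170:230,274:354,::-1],(800,600),interpolation=cv2.INTER_CUBIC))"
```

```text
clock: 5.68
tcp_pos: [0.5249, -0.1498, 0.1348]
orientation: [[-0.953, -0.302, -0.001], [-0.302, 0.953, 0.0], [0.001, 0.001, -1.0]]
force: [-0.4, 0.2, -0.9]
grip_width: 0.008
gripper_force: 62.1
[ 0.52490172 -0.1495911   0.13486296] 107.58075344752162
[312.36429614 207.47808456]
[312.71297813 201.67180904]
190 [175 181 183 181 186 153  63  27  28  26  40  63  63  34  51 167 223 224
 223 225 229 231]
191 [138 128 120 119 117 100  61  41  36  28  41  63  59  29  51 162 219 220
 221 223 223 220]
192 [187 165 149 160 158 155 137 102  76  62  57  84  84  39  76 174 223 222
 216 215 218 219]
193 [222 207 200 224 224 226 220 192 145  99  75 124 154 137 160 197 213 219
 220 218 216 215]
194 [221 221 222 227 233 235 231 224 185  94  76 133 193 217 224 224 223 223
 224 222 216 214]
195 [217 221 221 221 225 228 206 129  80  74  75  87 116 163 201 215 223 224
 224 223 218 217]
196 [213 221 220 220 215 189 138  82  82  79  78  77  80 107 158 191 205 219
 226 227 225 226]
197 [215 221 221 220 208 154  97  95  82  81  80  81  90 106 150 184 198 212
 221 221 222 224]
198 [190 221 221 219 195 136 126 
[... 596 characters left out ...]
1 213 206 199 192
 188 190 193 196]
205 [137 204 231 228 204 168 178 147  74  75  75  95 174 225 230 228 226 224
 222 223 226 220]
206 [204 231 224 201 141  94  91  84  74  75  74  89 175 225 228 229 229 229
 232 233 232 227]
207 [227 214 166 112 104  95  79  75  74  75  75  74 131 192 216 221 222 224
 226 227 230 230]
208 [198 140  96  81  78  73  71  73  74  73  75  72  99 144 165 168 175 195
 206 213 223 226]
209 [101  83  82  77  71  69  69  71  70  71  72  72 111 135 138 150 154 166
 146 140 187 215]
210 [ 75  83  80  76  73  71  70  71  69  69  68  70 103 118 130 162 168 166
 153 117 158 210]
211 [ 79  82  83  84  82  77  75  75  72  71  69  72  73  76 105 149 165 146
 111  89 173 215]
```

View pics/c3.png

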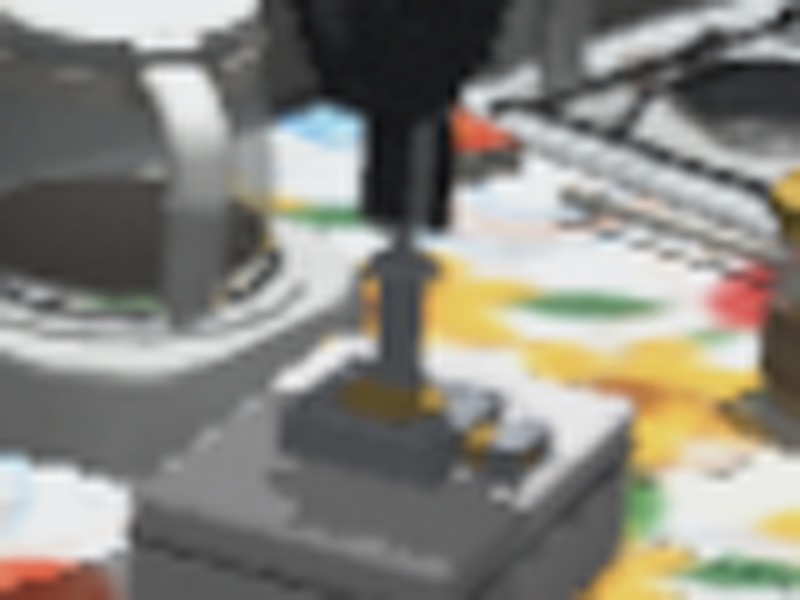

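```bash
python3 -m pendant '[[0,0,0,2,0.6,0,1],[0,0,0,0,0,0,1],[0,0,0,0,0,-4,1],[0,0,0,0,0,-3,1],[0,0,0,0,0,0,1]]'; python3 -c "
from rig import *
x=sense();print(x['tcp_pos'],x['force'],x['ft_torque'])"
```

```text
clock: 6.35
tcp_pos: [0.5268, -0.1492, 0.1278]
orientation: [[-0.953, -0.302, -0.001], [-0.302, 0.953, 0.0], [0.001, 0.0, -1.0]]
force: [0.9, -0.5, -1.1]
grip_width: 0.0081
gripper_force: 62.1
[ 0.52681314 -0.1491629   0.12784269] [ 0.8979214  -0.53492825 -1.07552485] [-0.05273152  0.0393213   0.01762433]
```

```bash
python3 -m pendant '[[0,0,0,0,0,-2,1],[0,0,0,0,0,-2,1],[0,0,0,0,0,-2,1],[0,0,0,0,0,-2,1]]';python3 -m pendant '[[0,0,0,0,0,-2,1],[0,0,0,0,0,-2,1],[0,0,0,0,0,0,1]]'; python3 -c "
from rig import *
x=sense();print(x['tcp_pos'],x['force'],x['ft_torque'])"
```

```text
clock: 6.85
tcp_pos: [0.5268, -0.1492, 0.12]
orientation: [[-0.953, -0.302, -0.001], [-0.302, 0.953, -0.0], [0.001, 0.0, -1.0]]
force: [-1.0, -0.6, 0.0]
grip_width: 0.0084
gripper_force: 62.1
clock: 7.22
tcp_pos: [0.5269, -0.1492, 0.1169]
orientation: [[-0.953, -0.302, -0.001], [-0.302, 0.953, -0.001], [0.001, -0.0, -1.0]]
force: [-3.5, -0.2, 4.6]
grip_width: 0.008
gripper_force: 63.0
[ 0.52692236 -0.14921267  0.11688077] [-3.50780036 -0.16892707  4.63805348] [-0.15531401  0.88725086 -0.02560508]
```

```bash
python3 -m pendant '[[0,0,-4,-0.5,0,0,1],[0,0,-4,0,0,0,1],[0,0,-3,0,0,-0.5,1],[0,0,0,0,0,0,1]]';python3 -m pendant '[[0,0,-2,0,0,-0.5,1],[0,0,0,0,0,0,1]]';python3 -m pendant '[[0,0,-2,0,0,-0.5,1],[0,0,0,0,0,0,1]]'
```

```text
clock: 7.72
tcp_pos: [0.527, -0.1494, 0.1165]
orientation: [[-0.993, -0.115, 0.001], [-0.115, 0.993, -0.001], [-0.001, -0.001, -1.0]]
force: [-3.8, -1.7, 4.8]
grip_width: 0.0083
gripper_force: 62.9
clock: 7.98
tcp_pos: [0.5268, -0.1497, 0.115]
orientation: [[-0.997, -0.08, 0.0], [-0.08, 0.997, -0.001], [-0.0, -0.001, -1.0]]
force: [-0.9, -1.9, 0.4]
grip_width: 0.0084
gripper_force: 62.1
clock: 8.22
tcp_pos: [0.5269, -0.1497, 0.1146]
orientation: [[-0.999, -0.045, 0.0], [-0.045, 0.999, -0.001], [-0.0, -0.001, -1.0]]
force: [-0.2, -3.3, -1.0]
grip_width: 0.0083
gripper_force: 62.0
```

```bash
python3 -m pendant '[[0,0,0,0,0,-2,1],[0,0,0,0,0,-2,1],[0,0,0,0,0,-2,1],[0,0,0,0,0,0,1]]';python3 -m pendant '[[0,0,0,0,0,-1,1],[0,0,0,0,0,0,1]]'
```

```text
clock: 8.72
tcp_pos: [0.5267, -0.1496, 0.1085]
orientation: [[-0.999, -0.045, 0.0], [-0.045, 0.999, -0.001], [-0.0, -0.001, -1.0]]
force: [-0.7, -5.2, -0.8]
grip_width: 0.0082
gripper_force: 61.8
clock: 8.98
tcp_pos: [0.5268, -0.1495, 0.1082]
orientation: [[-0.999, -0.045, 0.0], [-0.045, 0.999, -0.001], [-0.0, -0.001, -1.0]]
force: [-1.5, -4.1, 3.3]
grip_width: 0.0084
gripper_force: 62.4
```

```bash
python3 -m pendant '[[0,0,7,0,0,0,1],[0,0,7,0,0,0,1],[0,0,7,0,0,0,1],[0,0,5,0,0,-0.5,1],[0,0,0,0,0,0,1]]';python3 -m pendant '[[0,0,2,0,0,-0.5,1],[0,0,0,0,0,0,1]]';python3 -m pendant '[[0,0,2,0,0,-0.5,1],[0,0,0,0,0,0,1]]'
```

```text
clock: 9.6
tcp_pos: [0.5267, -0.1494, 0.1074]
orientation: [[-0.879, -0.477, 0.0], [-0.477, 0.879, -0.0], [0.0, -0.0, -1.0]]
force: [-0.8, -4.0, 1.3]
grip_width: 0.008
gripper_force: 62.5
clock: 9.85
tcp_pos: [0.5267, -0.1493, 0.1068]
orientation: [[-0.861, -0.509, -0.0], [-0.509, 0.861, -0.0], [0.0, -0.0, -1.0]]
force: [-1.8, -4.7, 2.3]
grip_width: 0.0083
gripper_force: 62.3
clock: 10.1
tcp_pos: [0.5267, -0.1493, 0.1063]
orientation: [[-0.843, -0.538, -0.0], [-0.538, 0.843, -0.0], [0.0, -0.0, -1.0]]
force: [-1.8, -5.1, 1.8]
grip_width: 0.0081
gripper_force: 62.3
```

```bash
python3 -m pendant '[[0,0,0,0,0,-2,1],[0,0,0,0,0,-2,1],[0,0,0,0,0,0,1]]'
```

```text
clock: 10.48
tcp_pos: [0.5266, -0.1493, 0.102]
orientation: [[-0.843, -0.538, -0.0], [-0.538, 0.843, -0.0], [0.0, -0.0, -1.0]]
force: [-0.5, -5.6, 0.5]
grip_width: 0.008
gripper_force: 62.3
```

```bash
python3 -m pendant '[[0,0,0,0,-0.5,-3,1],[0,0,0,0,0,-3,1],[0,0,0,0,0,-3,1],[0,0,0,0,0,0,1]]';python3 -m pendant '[[0,0,0,0,0,-1,1],[0,0,0,0,0,0,1]]'
```

```text
clock: 10.98
tcp_pos: [0.5266, -0.1495, 0.0927]
orientation: [[-0.843, -0.539, -0.0], [-0.539, 0.843, 0.0], [0.0, 0.001, -1.0]]
force: [-1.4, -5.9, -2.8]
grip_width: 0.008
gripper_force: 62.1
clock: 11.22
tcp_pos: [0.5266, -0.1495, 0.0923]
orientation: [[-0.843, -0.539, -0.0], [-0.539, 0.843, 0.0], [0.0, 0.0, -1.0]]
force: [-1.0, -4.7, 1.0]
grip_width: 0.0082
gripper_force: 62.5
```

```bash
python3 -c "
from rig import *
x=sense();print(x['tcp_pos'],x['force'],x['ft_torque'],x['q'])"
```

```text
[ 0.52661554 -0.14945717  0.0923392 ] [-1.03533514 -4.72536157  0.99337602] [-1.12534528  0.36214222 -0.02772695] [ 0.80657004  0.54792599 -0.7849251   1.69120329  0.42967807  1.08354325
  2.02860889]
```

```bash
python3 -m pendant '[[0,0,0,0,0,-1,1],[0,0,0,0,0,-0.5,1],[0,0,0,0,0,0,1]]';python3 -m pendant '[[0,0,-10,0,-0.4,0,1],[0,0,-10,0,-0.3,0,1],[0,0,-10,0,-0.3,0,1],[0,0,-10,-0.1,-0.3,0,1],[0,0,0,0,0,0,1]]'
```

```text
clock: 11.6
tcp_pos: [0.5267, -0.1495, 0.0922]
orientation: [[-0.843, -0.539, -0.0], [-0.539, 0.843, -0.001], [0.001, -0.001, -1.0]]
force: [-4.8, -4.7, 8.9]
grip_width: 0.0083
gripper_force: 63.7
clock: 12.22
tcp_pos: [0.5269, -0.1502, 0.0922]
orientation: [[-0.992, 0.129, 0.001], [0.129, 0.992, -0.001], [-0.001, -0.0, -1.0]]
force: [-4.3, -2.9, 8.6]
grip_width: 0.0082
gripper_force: 63.5
```

Home, with 9 N of seating force at the predicted height. I'll carry on turning.

```bash
python3 -m pendant '[[0,0,-10,-0.3,-0.3,0,1],[0,0,-10,-0.3,-0.3,0,1],[0,0,-10,-0.3,-0.3,0,1],[0,0,-10,-0.3,-0.3,0,1],[0,0,0,0,0,0,1]]';python3 -m pendant '[[0,0,-10,-0.3,-0.3,0,1],[0,0,-10,-0.3,-0.1,0,1],[0,0,0,0,0,0,1]]'; python3 -c "
from rig import *
import numpy as np
x=sense();o=x['orientation'];print(x['tcp_pos'],x['force'],x['ft_torque'],x['q'],np.degrees(np.arctan2(o[1,1],o[0,1]))-90)"
```

```text
clock: 12.85
tcp_pos: [0.5264, -0.1511, 0.0922]
orientation: [[-0.677, 0.736, 0.002], [0.736, 0.677, -0.0], [-0.002, 0.002, -1.0]]
force: [-1.5, -2.6, 7.7]
grip_width: 0.0081
gripper_force: 63.3
clock: 13.22
tcp_pos: [0.5261, -0.1514, 0.0922]
orientation: [[-0.385, 0.923, 0.003], [0.923, 0.385, 0.0], [-0.001, 0.003, -1.0]]
force: [-2.0, -2.9, 7.2]
grip_width: 0.0084
gripper_force: 63.3
[ 0.52606213 -0.15138392  0.09223497] [-1.97162247 -2.94402238  7.18528092] [-0.78543657  0.57593286  0.07211063] [ 0.53935238  0.45263988 -0.38781112  1.70463471  0.1946599   1.01963359
  0.47964755] -67.38161191287035
```

```bash
python3 -m pendant '[[0,0,-3,0,-0.2,0,1],[0,0,-3,0,0,0,1],[0,0,0,0,0,0,1]]'; python3 -c "
from rig import *
import numpy as np
x=sense();o=x['orientation'];print(x['tcp_pos'],x['force'],x['ft_torque'],np.degrees(np.arctan2(o[1,1],o[0,1]))-90)"; python3 -m pendant '[[0,0,-2,0,0,0,1],[0,0,-2,0,0,0,1],[0,0,0,0,0,0,1],[0,0,0,0,0,0,1]]'; python3 -c "
from h import *
x=sense();o=x['orientation'];print(x['tcp_pos'],x['force'],x['ft_torque'],np.degrees(np.arctan2(o[1,1],o[0,1]))-90)
im,_=get_image('scene');im2,_=get_image('top')
f=lambda im,x,y,w,h:cv2.resize(im[y:y+h,x:x+w,::-1],(400,400),interpolation=cv2.INTER_CUBIC)
cv2.imwrite('pics/c4.png',np.hstack([f(im,274,165,80,80),f(im2,296,174,80,80)]))"
```

```text
clock: 13.6
tcp_pos: [0.5259, -0.1515, 0.0922]
orientation: [[-0.287, 0.958, 0.003], [0.958, 0.287, 0.0], [-0.0, 0.003, -1.0]]
force: [-2.1, -2.4, 7.4]
grip_width: 0.0082
gripper_force: 63.3
[ 0.52593971 -0.1514611   0.09223224] [-2.1061443  -2.42484998  7.42006605] [-0.71345393  0.61331694  0.1539214 ] -73.3341332747273
clock: 14.1
tcp_pos: [0.5258, -0.1515, 0.0922]
orientation: [[-0.22, 0.976, 0.002], [0.976, 0.22, 0.0], [-0.0, 0.002, -1.0]]
force: [-1.9, -3.2, 8.2]
grip_width: 0.0083
gripper_force: 63.4
[ 0.5258479  -0.15147391  0.09222249] [-1.86906868 -3.16045449  8.24966756] [-0.70357045  0.6899223   0.14491689] -77.30843618418703
```

View pics/c4.png

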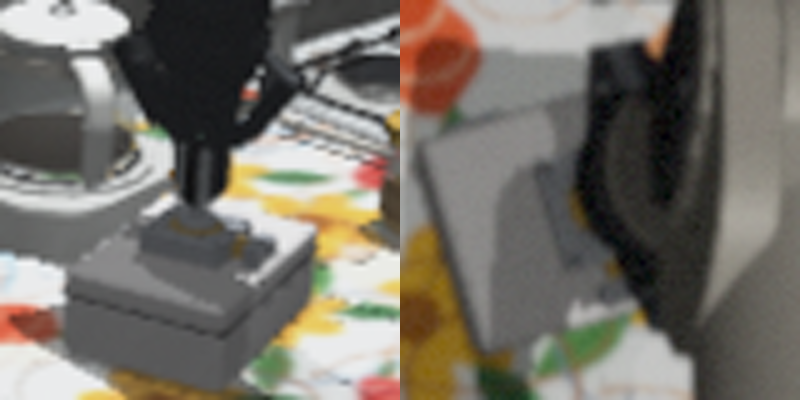

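The collar sits flush on the plug (scene crop, about (195,218)). The torque rose from 0.07 to about 0.15 N m and levelled off 94.7° past straight, so the plug is at its stop with the grip still holding.

```bash
python3 -c "
from rig import *
print(hand_in())"
```

```text
the job is handed in; nothing more can be done
None
```

I handed the job in with the flat key fully home in the lock, turned clockwise to its stop and still gripped at about 63 N; the hand-in returned no verdict, and I didn't look at the bin or the bystanders again after lifting the key.

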